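Move the soap pump to the full bottle and prime it

ROBOT

A 6-joint arm with a two-finger parallel gripper is mounted at the origin on a cart in front of the work surface, level with it; the furniture and walls round the work are solid. World frame = base frame: x ahead of the robot, y to its left, z up, the work surface at z = 0. Lengths are in m, angles in rad, forces in N, time in s.
With the tool pointing down it reaches from about 0.4 to 0.825 m from the base axis. Payload 7 kg.
Tool frame: the origin (TCP) lies at the centre of the arm's flange, where the gripper is bolted on; the fingertips stand 178 mm ahead of it and the grasp point (between the pads) lies 159 mm ahead of it; z points along the fingers, y is the direction in which the jaws open and shut (so a half turn about z gives the same grasp; the last joint's range is limited). The gripper opens to 88 mm and grips with 3 to 60 N. Pads are 19 mm wide; open, the fingers measure 130 mm over their backs; the gripper's body (78 mm by 193 mm) begins 47 mm behind the grasp point.
Start: joints at [1.452, 0.359, 0.012, 0, -1.224, -0.288], TCP at [0.267, 0.62, 0.405] pointing down, gripper open.
Joint ranges: [-3.07, 3.07], [-1.43, 2.12], [-1.02, 1.25], [-3.03, 1.67], [-3.05, -0], [-3.03, 3.03]. Speed limits (rad/s): [2.39, 2.39, 3.01, 3.14, 3.14, 3.14].

INTERFACE

Orientations are given as [roll, pitch, yaw] about the fixed x, y, z axes, in that order (R = Rz(yaw) Ry(pitch) Rx(roll)).
In Python, from station import * gives the robot as it stands.
- The arm moves only by the tool send_rows, never from a script. Its argument "motion" is a list of rows, each an object with "offset": the shift along the tool's x, y, z in cm, a list of three; "turn": the turn about the tool's z in degrees. In form: [{"offset": [x, y, z], "turn": turn}, ...]. A call has 1 to 8 rows; each row is the pose to reach, as a shift and turn from the pose commanded when the call began, along the tool's axes at that moment; what a row does not reach only later rows make up. A row lasts 1/10 s, in which the tool goes at most 50 mm and 8.59 degrees, less where a joint would pass 70% of its speed; a pose out of reach is approached as far as the arm can. A call with a gripper value outside its range is refused whole. "hand" is the opening, from -1 (shut) to 1 (fully open), set as the call begins (left out, the last holds). The fingers move at their own pace and stop on an object; "squeeze" is the grip in N (left out, the last holds). Time passes only in rows, so rows that repeat a pose let the fingers close. It gives the time, the measured TCP pose, the force and the opening at its end, in the units of the state.
- get_state(): the state, without advancing time (a new reading comes with each control period).
- grab_frame(name): name is "scene" or "top" or "wrist"; returns a dict with "frame" (384x512x3 uint8, blue, green, red), "range_z" (384x512 float32, m along the optical axis (not along the pixel's ray), 0 where there is no reading), "vertical_fov" (degrees; the focal length in pixels is half the picture's height over the tangent of half this angle, whatever the lens; pixels are square), "cx", "cy" (the principal point, pixels), "cam_to_world" (4x4, takes a point from camera to world coordinates). Camera axes: x right, y up, looking along -z (the intrinsics and any distortion apply to the point x, -y, -z); pixel columns grow to the right and rows downward; lengths in m; the calibration is good to about 2 mm. The wrist camera is an equidistant fisheye: a pixel r from the principal point sees the ray r / f radians off the axis. A picture is of the moment at which its call begins.
- job_done(): hands the job in, once; it reports no verdict.
The state is a dict: "t": time; "q": joint angles; "qd": joint speeds; "joint_efforts": joint torques, N m; "eef_pos": TCP position; "ee_rot": TCP orientation; "force": force on the tool from outside, world axes, zero at the start; "moment": the same for the moment, N m; "width": finger opening in m.
Only numpy, scipy, OpenCV 4.12 (cv2) and the standard library are available. Lean on these libraries where they do the work, as an engineer would, in place of code of your own. Each camera call takes 0.05 s, during which the arm holds its last target. There are 200 camera calls.

TASK

The white soap bottle is empty: take its pump out and feed the dip tube into the open neck of the full brown bottle, then push the pump down until its collar sits flush on the neck. Once it is home, prime it with two full strokes, letting the head spring right back up each time. Leave both bottles standing upright and do not disturb the green bottle, the mug, the brush and the loose cap.

Things in the scene. Friction and masses are not known exactly. Their poses are not given: they have to be found in the camera images.
- pump: Soap pump, 138 mm tall, 80 g. Origin: centre of the underside of its black collar (33 mm across, 10 high); z up, -x to the spout. Below: grey push-fit bung, 28 mm long, at most 16.5 mm across, tapering to 9 mm; then a straight white dip tube 8 mm across, ending at z -94 mm. Above: steel stem, then the head. At first it sits loose in the white bottle, collar on the rim; it lifts straight out.
- head_top (a point): Centre of the flat top of the pump's black head, 44 mm above the collar's underside when up. The head is a block 30 mm long (pump x), 20 mm wide (pump y: grip across this) and 16 mm high; 18 mm is free between it and the collar. A spout 10 mm thick reaches 49 mm from the stem axis to the pump's -x.
- tube_tip (a point): Lower end of the pump's dip tube, on its axis, 94 mm below the collar's underside.
- pump_head (a joint): Stroke of the pump head: 0 up, 0.012 m fully down. A spring holds it up: it begins to move at about 8 N and is fully down at about 11 N; it springs back by itself.
- new_bottle: Full brown soap bottle with a cream blank label, about 0.6 kg, loose on the worktop, round, 72 mm across and 115 mm high with an open neck; origin at the centre of its underside, z up.
- new_neck (a point): Centre of the brown bottle's mouth, at rim height (115 mm). Neck 26 mm outside, straight bore 18 mm; rubber gasket lugs 16 mm below the rim hold the bung. A pump let go in the neck stops with its collar about 9 to 10 mm above the rim; a push of 5 to 6 N, less than moves the head, snaps it past the gasket till the collar lies on the rim.
- old_bottle: Empty white soap bottle with a pale green blank label, of the same size and shape, about 0.15 kg, loose, holding the pump at the start; origin at the centre of its underside, z up. Rim 115 mm above its base, bore 18 mm, no gasket.
- cap: Black screw cap of the brown bottle, 33 mm across and 14 mm high, lying loose beside that bottle; origin at the centre of its underside.
- mug: White mug with blue dots, 79 mm across, 96 mm high, loose; origin under its middle.
- brush: Grey dish brush, 269 mm long (along its own y), 62 mm high, lying loose at the left; origin under its middle.
- bottle_2: Green washing-up liquid bottle, 51 x 86 mm and 235 mm high, standing at the back, loose; origin under its middle.
Things that resemble listed ones, but are neither listed nor needed, are in the scene too. Leave any red look-alike of the old_bottle alone.

How it is judged:
By the outcome, as a careful person would: the job done as asked, in the order asked, and still so for the second after the job is handed in, with the robot touching nothing.
It also fails if it takes over 54 s, if anything falls off the work surface, if the arm or the gripper's body presses on something with over 40 N, if the wrist force passes 120 N, or if a joint passes its speed limit or range.

## Working session

There is one attempt and no reset: what is moved stays moved. The work goes in short steps, Python scripts to look and compute and a tool call to move; the robot and the scene stay as the last step left them, time stands still between calls to the robot, and variables do not carry over. Pictures are saved under pics/ and viewed, about 8 in all and at most 12, crops included, and the job is handed in when it is done.

Besides the shell and the picture viewer there is one more tool, called as a command line: name --argument value ..., lists and objects as JSON in quotes. send_rows: Moves the arm, as the interface text tells. Its arguments: {"type":"object","properties":{"motion":{"type":"array"},"hand":{"type":"number"},"squeeze":{"type":"number"}},"required":["motion"]}

```bash
ls; mkdir -p pics; cat > h.py <<'E'
from station import *
import numpy as np, cv2
def ray_pts(g,uv,zplane=None,use_depth=False):
    uv=np.atleast_2d(np.asarray(uv,float)); f=192/np.tan(np.radians(g["vertical_fov"])/2)
    M=np.array(g["cam_to_world"]); d=np.c_[(uv[:,0]-g["cx"])/f,-(uv[:,1]-g["cy"])/f,-np.ones(len(uv))]
    if use_depth:
        s=np.array([g["range_z"][int(round(v)),int(round(u))] for u,v in uv])[:,None]
        return (d*s)@M[:3,:3].T+M[:3,3]
    w=d@M[:3,:3].T; return M[:3,3]+w*((zplane-M[2,3])/w[:,2])[:,None]
def cloud(g):
    v,u=np.mgrid[:384,:512]; P=ray_pts(g,np.c_[u.ravel(),v.ravel()],use_depth=True).reshape(384,512,3)
    P[g["range_z"]<=0]=np.nan; return P
E
python3 - <<'E'
from h import *
s=get_state(); print({k:np.round(s[k],3) for k in s})
import pickle
d={}
for n in ("scene","top"):
    g=grab_frame(n); d[n]=g; print(n,g["vertical_fov"],g["cx"],g["cy"],np.round(g["cam_to_world"],3).tolist(),[k for k in g])
pickle.dump(d,open("f0.pkl","wb"))
a=np.vstack([d["scene"]["frame"],d["top"]["frame"]]); cv2.imwrite("pics/a.png",cv2.resize(np.hstack([d["scene"]["frame"],d["top"]["frame"]]),(800,300)))
cv2.imwrite("pics/top.png",cv2.resize(d["top"]["frame"],(800,600)));cv2.imwrite("pics/scene.png",cv2.resize(d["scene"]["frame"],(800,600)))
E
```

```text
pics
{'t': np.float64(0.0), 'q': array([ 1.452,  0.359,  0.011, -0.   , -1.224, -0.288]), 'qd': array([ 0.   , -0.001,  0.   , -0.   , -0.001,  0.001]), 'joint_efforts': array([ 0.0000e+00, -5.8272e+01,  2.9305e+01,  6.9980e+00,  7.0000e-03,
       -0.0000e+00]), 'eef_pos': array([0.267, 0.62 , 0.404]), 'ee_rot': array([ 3.14 , -0.   , -0.407]), 'force': array([ 0.352, -0.01 , -0.09 ]), 'moment': array([ 0.033,  0.021, -0.039]), 'width': np.float64(0.088)}
scene 54.590089586845274 256.3442100889506 200.2811147669518 [[-0.848, 0.387, -0.362, 0.302], [-0.53, -0.633, 0.565, 0.538], [-0.01, 0.67, 0.742, 0.782], [0.0, 0.0, 0.0, 1.0]] ['frame', 'range_z', 'vertical_fov', 'cx', 'cy', 'cam_to_world']
top 45.350253979834676 255.00713495901826 193.19403077286339 [[0.001, 0.995, -0.101, 0.499], [-1.0, 0.001, 0.005, 0.055], [0.005, 0.101, 0.995, 1.345], [0.0, 0.0, 0.0, 1.0]] ['frame', 'range_z', 'vertical_fov', 'cx', 'cy', 'cam_to_world']
```

View pics/top.png

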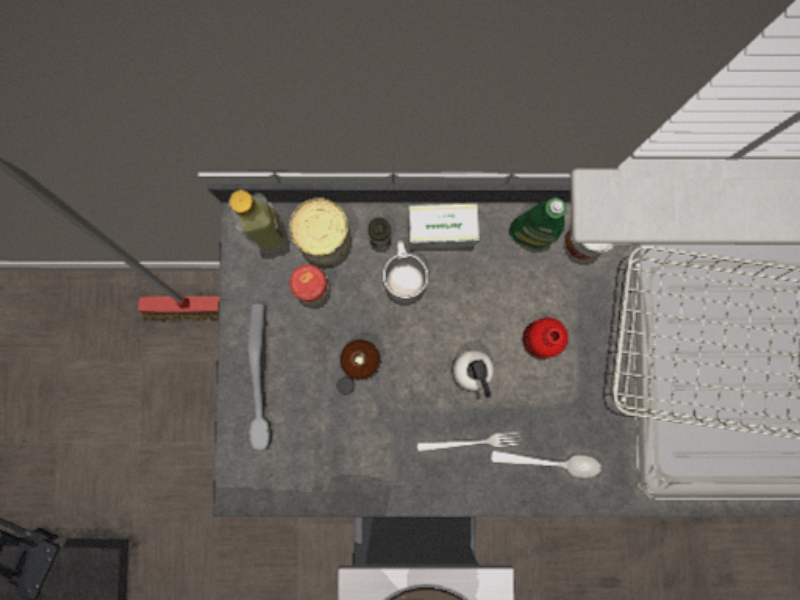

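View pics/scene.png

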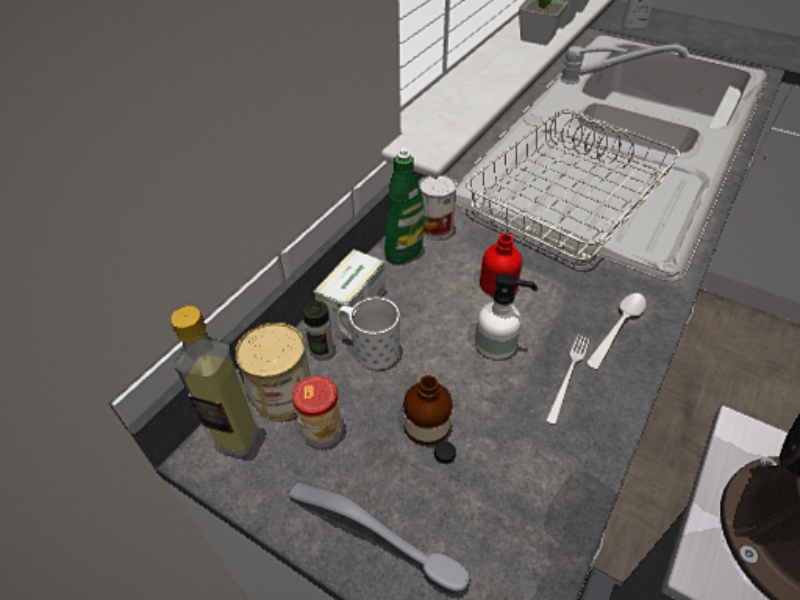

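The top view shows the white bottle with the pump at about (474,370), the red look-alike at (545,338), the brown bottle with its open neck at (360,358), and the cap at (346,385). The mug is at (405,278), the green bottle at (540,222) and the brush at (258,380). The target is the white bottle, because it holds the black pump and has a pale green label; the red one has no pump. Next I'll measure and confirm in a crop.

```bash
python3 - <<'E'
from h import *
import pickle
d=pickle.load(open("f0.pkl","rb"))
def fit(xy):
    A=np.c_[2*xy,np.ones(len(xy))]; s=np.linalg.lstsq(A,(xy**2).sum(1),rcond=None)[0]; return s[:2],np.sqrt(s[2]+s[:2]@s[:2])
for n in d:
    g=d[n];P=cloud(g); x,y,z=P[...,0],P[...,1],P[...,2]
    print(n,"table z",np.nanmedian(z[(abs(x-.45)<.03)&(abs(y-.05)<.03)]))
    for nm,(cx,cy) in dict(white=(.47,-.06),brown=(.48,.11)).items():
        m=(abs(x-cx)<.09)&(abs(y-cy)<.07)&(z>.02)
        print(nm,m.sum(),"mean",np.round(np.nanmean(P[m],0),4),"zmax",np.nanmax(z[m]))
        for lo,hi in((.02,.05),(.05,.08),(.105,.112),(.112,.12),(.12,.135),(.135,.15),(.15,.17)):
            k=m&(z>lo)&(z<hi)
            if k.sum()>5:
                c=cv2.minEnclosingCircle(P[k][:,:2].astype(np.float32)); q=P[k]
                print(lo,hi,k.sum(),"mean",np.round(q.mean(0),4),"encl",np.round(c[0],4),round(c[1],4),"fit",fit(q[:,:2]), "uv",np.argwhere(k).mean(0)[::-1].round(1))
    k=(abs(x-.47)<.09)&(abs(y+.06)<.07)&(z>.15)&(z<.17)
    r=cv2.minAreaRect(P[k][:,:2].astype(np.float32)); print("head rect",r)
t=d["top"]["frame"][200:270,200:370];s=d["scene"]["frame"][140:300,240:360]
cv2.imwrite("pics/c.png",np.vstack([cv2.resize(t,(680,280),interpolation=2),cv2.resize(s[:80],(680,300))[:, :]]) )
E
```

```text
scene table z -0.001006929018924685
white 1073 mean [ 0.5003 -0.068   0.0871] zmax 0.16054450325685354
0.02 0.05 203 mean [ 0.4979 -0.0551  0.0356] encl [ 0.5054 -0.0786] 0.0363 fit (array([ 0.50677764, -0.0817679 ]), np.float64(0.03562543652048707)) uv [316.8 219.3]
0.05 0.08 361 mean [ 0.5003 -0.0627  0.0687] encl [ 0.5059 -0.0788] 0.036 fit (array([ 0.50571377, -0.07873271]), np.float64(0.03002924036154329)) uv [318.8 208.7]
0.105 0.112 16 mean [ 0.5036 -0.0718  0.1079] encl [ 0.5045 -0.0745] 0.0101 fit (array([ 0.5058619 , -0.07909993]), np.float64(0.01017587145938672)) uv [320.9 195.4]
0.112 0.12 20 mean [ 0.5026 -0.0712  0.1174] encl [ 0.5066 -0.0813] 0.0171 fit (array([ 0.50761793, -0.08205158]), np.float64(0.016473104377390035)) uv [321.6 193. ]
0.12 0.135 102 mean [ 0.5054 -0.0772  0.1251] encl [ 0.5065 -0.0811] 0.0172 fit (array([ 0.50642936, -0.0800605 ]), np.float64(0.011494452777187707)) uv [322.1 188.9]
0.135 0.15 33 mean [ 0.4956 -0.0781  0.1462] encl [ 0.49   -0.0821] 0.031 fit (array([ 0.49233185, -0.09091774]), np.float64(0.02373965910142786)) uv [327.  184.1]
0.15 
[... 1854 characters left out ...]
3 0.1027] 0.0256 fit (array([0.52244153, 0.10067679]), np.float64(0.02114626739029521)) uv [235.  232.4]
0.05 0.08 267 mean [0.5264 0.1154 0.0723] encl [0.5273 0.1168] 0.0359 fit (array([0.52704498, 0.11632822]), np.float64(0.029602697835097037)) uv [230.8 230.1]
0.105 0.112 8 mean [0.5303 0.1159 0.1089] encl [0.5268 0.1173] 0.0143 fit (array([0.5271861 , 0.11733654]), np.float64(0.012735850454168616)) uv [230.  228.4]
0.112 0.12 36 mean [0.5268 0.1171 0.1153] encl [0.5272 0.117 ] 0.0127 fit (array([0.52681054, 0.11711106]), np.float64(0.010906894801826071)) uv [229.4 229.6]
head rect ((0.4932962656021118, -0.08985988795757294), (0.06188972294330597, 0.020241858437657356), 17.59708023071289)
```

View pics/c.png

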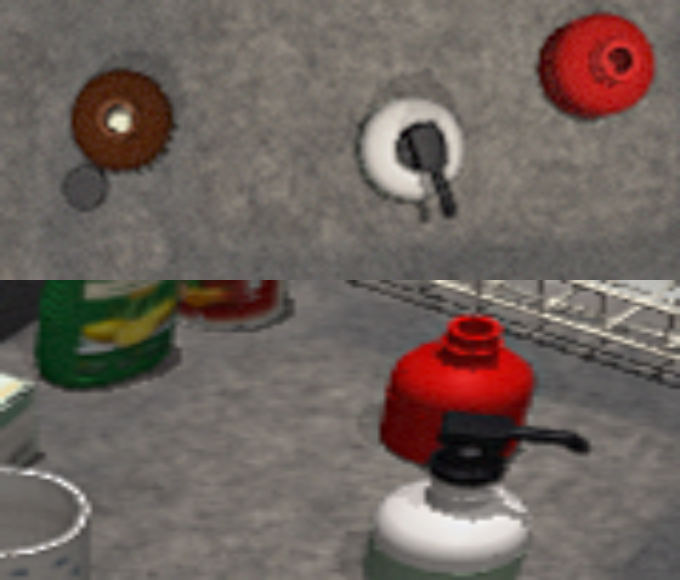

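The crop confirms it: the white bottle with the pale green label holds the black pump, spout toward the robot and slightly right. The red bottle has no pump. The two cameras disagree by about 4 mm on absolute position but agree on brown minus pump = (0.0185, 0.202). I'll move above the pump and refine from there.

send_rows --motion '[{"offset": [2,2.2,0],"turn": 0},{"offset": [5,5.5,0],"turn": 0},{"offset": [8.3,9.1,0],"turn": 0},{"offset": [11.6,12.7,0],"turn": 0},{"offset": [14.9,16.3,0],"turn": 0},{"offset": [18.2,20,0],"turn": 0},{"offset": [21.6,23.7,0],"turn": 0},{"offset": [25,27.5,0],"turn": 0}]' --hand 1

```text
t: 0.9
eef_pos: [0.3875, 0.2675, 0.4046]
ee_rot: [-3.142, 0.0, -0.406]
force: [1.7, 1.3, -0.5]
width: 0.0877
```

send_rows --motion '[{"offset": [3.3,3.6,0],"turn": -6},{"offset": [6.6,7.2,0],"turn": -12},{"offset": [9.9,10.8,0],"turn": -18},{"offset": [13.2,14.5,0],"turn": -24},{"offset": [16.5,18.1,0],"turn": -30},{"offset": [19.8,21.8,0],"turn": -36},{"offset": [23,25.3,0],"turn": -42},{"offset": [25,27.5,0],"turn": -42.5}]'

```text
t: 1.7
eef_pos: [0.5086, -0.0847, 0.4043]
ee_rot: [3.142, 0.001, 0.337]
force: [0.3, 0.6, 0.7]
width: 0.0875
```

send_rows --motion '[{"offset": [0,0,0],"turn": 0},{"offset": [0,0,0],"turn": 0},{"offset": [0,0,0],"turn": 0}]'

```text
t: 2.0
eef_pos: [0.508, -0.0815, 0.4045]
ee_rot: [-3.141, 0.0, 0.335]
force: [-0.6, 0.4, 0.4]
width: 0.0879
```

```bash
python3 - <<'E'
from h import *
import pickle
s=get_state(); print({k:np.round(s[k],4).tolist() for k in ("t","q","eef_pos","ee_rot","width","force")})
g=grab_frame("wrist"); pickle.dump(g,open("w0.pkl","wb")); print(g["vertical_fov"],g["cx"],g["cy"],np.round(g["cam_to_world"],3).tolist())
cv2.imwrite("pics/w0.png",cv2.resize(g["frame"],(800,600)))
E
```

```text
{'t': 2.0, 'q': [0.2229, 0.0934, -0.3367, -0.0002, -1.141, 1.6829], 'eef_pos': [0.508, -0.0815, 0.4045], 'ee_rot': [-3.1414, 0.0003, 0.335], 'width': 0.0879, 'force': [-0.5877, 0.4399, 0.3899]}
65.70646984690485 248.45304494392028 199.20536133317154 [[0.329, 0.903, 0.278, 0.585], [-0.944, 0.314, 0.097, -0.056], [0.0, -0.294, 0.956, 0.384], [0.0, 0.0, 0.0, 1.0]]
```

View pics/w0.png

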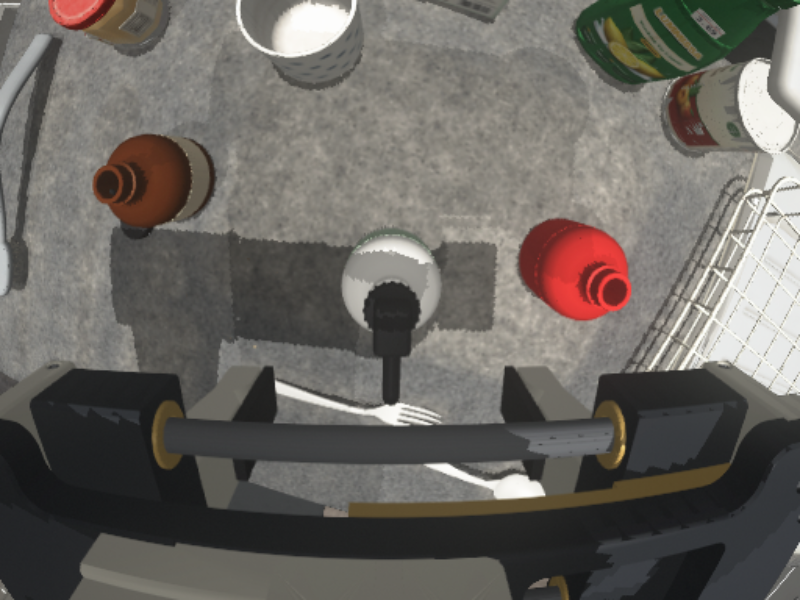

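The wrist view shows the pump head at about (391,320), with its spout running straight down the image to (391,398), in line with tool x. The fingers straddle it at (240,420) and (530,420). Brown mouth is at (110,183). Next I'll project these numerically.

```bash
cat >> h.py <<'E'
def wcloud(g):
    f=192/np.tan(np.radians(g["vertical_fov"])/2); M=np.array(g["cam_to_world"])
    v,u=np.mgrid[:384,:512]; dx,dy=u-g["cx"],v-g["cy"]; r=np.hypot(dx,dy)+1e-9; th=r/f
    d=np.stack([np.tan(th)*dx/r,-np.tan(th)*dy/r,-np.ones_like(th)],-1)
    P=(d*g["range_z"][...,None])@M[:3,:3].T+M[:3,3]; P[g["range_z"]<=0]=np.nan; return P
E
python3 - <<'E'
from h import *
import pickle
g=pickle.load(open("w0.pkl","rb")); P=wcloud(g); x,y,z=P[...,0],P[...,1],P[...,2]
print("table",np.nanmedian(z[100:130,180:280]))
near=(abs(x-.5)<.08)&(abs(y+.083)<.06)
top=near&(z>.155)&(z<.165); c=P[top]; print("head top",top.sum(),c.mean(0),c.min(0),c.max(0),cv2.minAreaRect(c[:,:2].astype(np.float32)))
for lo,hi in((.05,.08),(.12,.13),(.14,.15),(.15,.155)):
    k=near&(z>lo)&(z<hi)
    if k.sum()>5: print(lo,k.sum(),P[k].mean(0),cv2.minEnclosingCircle(P[k][:,:2].astype(np.float32)))
psi=.335; e=np.array([np.cos(psi),np.sin(psi)]); n=np.array([-np.sin(psi),np.cos(psi)])
tcp=np.array([.508,-.0815]); q=(P[near&(z>.135)][:,:2]-tcp)
a,b=q@e,q@n; print("along x",a.min(),a.max(),"across y",b.min(),b.max())
for lo in np.arange(-.07,.03,.01):
    k=(a>=lo)&(a<lo+.01)
    if k.sum()>3: print(round(lo,3),k.sum(),"y lo/hi/mid",b[k].min().round(4),b[k].max().round(4),((b[k].min()+b[k].max())/2).round(4),"z",P[near&(z>.135)][k][:,2].max().round(4))
k=(abs(x-.525)<.03)&(abs(y-.12)<.03)&(z>.112)&(z<.119); print("brown rim",k.sum(),P[k].mean(0),cv2.minEnclosingCircle(P[k][:,:2].astype(np.float32)))
k=(abs(x-.525)<.05)&(abs(y-.12)<.05)&(z>.05)&(z<.08); print("brown body",k.sum(),cv2.minEnclosingCircle(P[k][:,:2].astype(np.float32)))
k=near&(z>.12)&(z<.127);print("collar",cv2.minEnclosingCircle(P[k][:,:2].astype(np.float32)))
E
```

```text
table -0.0006607803422966074
head top 1073 [ 0.50410446 -0.08542733  0.15766587] [ 0.46946368 -0.09900562  0.15500901] [ 0.52537661 -0.07073533  0.16072686] ((0.49679070711135864, -0.0881890282034874), (0.056306205689907074, 0.019462013617157936), 18.670740127563477)
0.05 1474 [ 0.52214531 -0.0790527   0.07308637] ((0.5102852582931519, -0.08328049629926682), 0.036036763340234756)
0.12 416 [ 0.51487383 -0.08118371  0.12389382] ((0.5092009902000427, -0.08370670676231384), 0.017275648191571236)
0.14 38 [ 0.51074264 -0.08315056  0.14828801] ((0.49377188086509705, -0.08896175026893616), 0.0318831205368042)
0.15 118 [ 0.4943579  -0.08844154  0.15330785] ((0.4947037696838379, -0.08828669041395187), 0.031036188825964928)
along x -0.04768266108809349 0.04093967574583997 across y -0.07899228304777062 0.05780132988963011
-0.05 36 y lo/hi/mid -0.0065 0.0023 -0.0021 z 0.1555
-0.04 115 y lo/hi/mid -0.0487 0.0023 -0.0232 z 0.2962
-0.03 392 y lo/hi/mid -0.0487 0.0022 -0.0233 z 0.3107
-0.02 617 y lo/hi/mid -0.0615 0.0476 -0.007 z 0.3164
-0.01 1564 y lo/hi/mid -0.0631 0.0475 -0.0078 z 0.3165
0.0 1897 y lo/hi/mid -0.0685 0.0506 -0.0089 z 0.335
0.01 4016 y lo/hi/mid -0.0719 0.0578 -0.0071 z 0.3356
0.02 28744 y lo/hi/mid -0.0752 0.0548 -0.0102 z 0.3487
brown rim 234 [0.52831388 0.11816316 0.11404387] ((0.5277734398841858, 0.11865662783384323), 0.013460155576467514)
brown body 1502 ((0.5287015438079834, 0.11659833788871765), 0.03593361750245094)
collar ((0.5092009902000427, -0.08370670676231384), 0.017275648191571236)
```

The pump axis is at (0.5095, -0.0837), yaw 18.7°, head top 0.158 and collar 0.125, all of which match the given sizes. Brown neck is at (0.528, 0.118), so the offset again comes out as (0.0185, 0.202). I'll descend and grip.

send_rows --motion '[{"offset": [0.1,0.26,1.5],"turn": 0.5},{"offset": [0.1,0.26,3.5],"turn": 0.5},{"offset": [0.1,0.26,5.5],"turn": 0.5},{"offset": [0.1,0.26,7.5],"turn": 0.5},{"offset": [0.1,0.26,8.6],"turn": 0.5},{"offset": [0.1,0.26,9.1],"turn": 0.5},{"offset": [0.1,0.26,9.1],"turn": 0.5},{"offset": [0.1,0.26,9.1],"turn": 0.5}]'

```text
t: 2.85
eef_pos: [0.5104, -0.0837, 0.3145]
ee_rot: [3.141, -0.001, 0.327]
force: [0.5, 0.4, -0.4]
width: 0.088
```

send_rows --motion '[{"offset": [0,0,0],"turn": 0},{"offset": [0,0,0],"turn": 0},{"offset": [0,0,0],"turn": 0},{"offset": [0,0,0],"turn": 0},{"offset": [0,0,0],"turn": 0},{"offset": [0,0,0],"turn": 0},{"offset": [0,0,0],"turn": 0},{"offset": [0,0,0],"turn": 0}]' --hand -1 --squeeze 20

```text
t: 3.65
eef_pos: [0.5101, -0.084, 0.3137]
ee_rot: [3.142, 0.0, 0.326]
force: [0.5, 0.9, -0.4]
width: 0.0296
```

send_rows --motion '[{"offset": [0,0,0],"turn": 0},{"offset": [0,0,0],"turn": 0},{"offset": [0,0,0],"turn": 0},{"offset": [0,0,0],"turn": 0}]'

```text
t: 4.05
eef_pos: [0.51, -0.084, 0.3136]
ee_rot: [-3.142, 0.0, 0.326]
force: [0.4, -0.0, 0.3]
width: 0.0202
```

The fingers are holding the head at 20.2 mm. Lifting straight up.

send_rows --motion '[{"offset": [0,0,-0.5],"turn": 0},{"offset": [0,0,-1.5],"turn": 0},{"offset": [0,0,-3],"turn": 0},{"offset": [0,0,-4.5],"turn": 0},{"offset": [0,0,-6],"turn": 0},{"offset": [0,0,-7.5],"turn": 0},{"offset": [0,0,-9],"turn": 0},{"offset": [0,0,-10.5],"turn": 0}]'

```text
t: 4.85
eef_pos: [0.5099, -0.0841, 0.4203]
ee_rot: [3.141, -0.001, 0.326]
force: [-0.1, -0.3, -1.7]
width: 0.0199
```

send_rows --motion '[{"offset": [0,0,-1],"turn": 0},{"offset": [0,0,-1.5],"turn": 0},{"offset": [0,0,-1.5],"turn": 0},{"offset": [0,0,-1.5],"turn": 0}]'

```text
t: 5.25
eef_pos: [0.5099, -0.084, 0.4332]
ee_rot: [-3.141, 0.001, 0.326]
force: [0.6, 0.9, -1.9]
width: 0.02
```

```bash
python3 - <<'E'
from h import *
import pickle
s=get_state(); print({k:np.round(s[k],4).tolist() for k in ("t","eef_pos","ee_rot","width","force")})
d={n:grab_frame(n) for n in("scene","top","wrist")}; pickle.dump(d,open("f1.pkl","wb"))
cv2.imwrite("pics/l.png",cv2.resize(np.hstack([d["scene"]["frame"][60:350,150:450],d["wrist"]["frame"][60:350,20:400]]),(800,341)))
for n in d:
    P=wcloud(d[n]) if n=="wrist" else cloud(d[n]); x,y,z=P[...,0],P[...,1],P[...,2]
    for nm,(cx,cy) in dict(old=(.51,-.083),brown=(.527,.118)).items():
        for lo,hi in ((.05,.08),(.11,.12)):
            k=(abs(x-cx)<.04)&(abs(y-cy)<.04)&(z>lo)&(z<hi)
            if k.sum()>5: print(n,nm,lo,k.sum(),np.round(cv2.minEnclosingCircle(P[k][:,:2].astype(np.float32))[0],4),cv2.minEnclosingCircle(P[k][:,:2].astype(np.float32))[1])
    for lo,hi in ((.12,.135),(.135,.15),(.15,.165),(.165,.18),(.18,.2),(.2,.215),(.215,.23),(.228,.245)):
        k=(abs(x-.51)<.03)&(abs(y+.083)<.03)&(z>lo)&(z<hi)
        if k.sum()>3: q=P[k];print(n,lo,k.sum(),np.round(q.mean(0),4),np.round(np.ptp(q,0),4))
E
```

```text
{'t': 5.25, 'eef_pos': [0.5099, -0.084, 0.4332], 'ee_rot': [-3.1412, 0.0007, 0.3261], 'width': 0.02, 'force': [0.5604, 0.8998, -1.9351]}
scene old 0.05 369 [ 0.5055 -0.0795] 0.03611750155687332
scene old 0.11 50 [ 0.5069 -0.0818] 0.013786164112389088
scene brown 0.05 459 [0.5244 0.1223] 0.03581234812736511
scene brown 0.11 60 [0.5251 0.12  ] 0.013984104618430138
scene 0.135 10 [ 0.5063 -0.0793  0.1469] [0.0086 0.0045 0.0058]
scene 0.15 12 [ 0.5055 -0.0783  0.1574] [0.0059 0.0052 0.0142]
scene 0.165 19 [ 0.5056 -0.0793  0.1722] [0.0076 0.0087 0.0143]
scene 0.18 19 [ 0.5059 -0.0792  0.1893] [0.0071 0.0053 0.019 ]
scene 0.2 24 [ 0.5057 -0.0778  0.2092] [0.016  0.0093 0.0144]
scene 0.215 25 [ 0.5043 -0.0774  0.2208] [0.0118 0.0098 0.0116]
scene 0.228 83 [ 0.5033 -0.074   0.2409] [0.0344 0.026  0.0103]
top brown 0.05 80 [0.542 0.121] 0.031685471534729004
wrist old 0.05 1499 [ 0.5104 -0.0834] 0.036056261509656906
wrist old 0.11 245 [ 0.509  -0.0839] 0.013254654593765736
wrist brown 0.05 1289 [0.5285 0.1175] 0.03609389066696167
wrist brown 0.11 244 [0.528  0.1185] 0.013628443703055382
wrist 0.135 15 [ 0.5112 -0.082   0.1468] [0.0043 0.007  0.0054]
wrist 0.15 44 [ 0.5112 -0.0819  0.1574] [0.0045 0.0068 0.0147]
wrist 0.165 49 [ 0.5114 -0.0823  0.1725] [0.0043 0.0075 0.0138]
wrist 0.18 79 [ 0.5115 -0.0825  0.1895] [0.0045 0.0072 0.0196]
wrist 0.2 6 [ 0.5151 -0.0814  0.2102] [0.0045 0.0056 0.0126]
wrist 0.228 784 [ 0.5197 -0.0811  0.2424] [0.0173 0.0309 0.0107]
```

View pics/l.png

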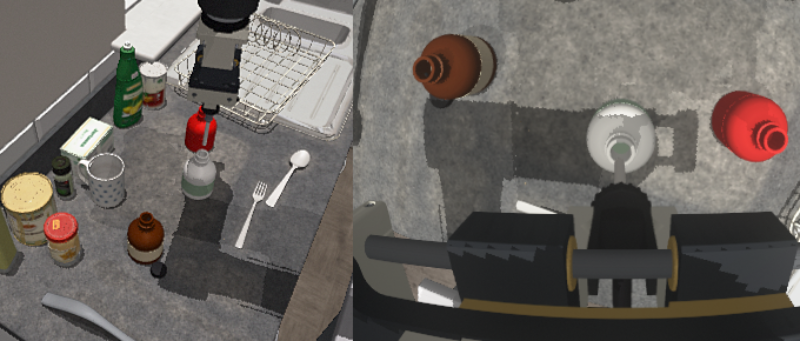

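The tube hangs vertical, with the same xy at every height in both views. The old bottle stands undisturbed and the brown neck has not moved. Now moving across by (0.0187, 0.2021), which is tool (+8.24, -18.54) cm.

send_rows --motion '[{"offset": [0.44,-1,0],"turn": 0},{"offset": [1.55,-3.5,0],"turn": 0},{"offset": [2.89,-6.5,0],"turn": 0},{"offset": [4.22,-9.5,0],"turn": 0},{"offset": [5.56,-12.5,0],"turn": 0},{"offset": [6.89,-15.5,0],"turn": 0},{"offset": [7.9,-17.8,0],"turn": 0},{"offset": [8.24,-18.54,0],"turn": 0}]'

```text
t: 6.2
eef_pos: [0.5287, 0.1206, 0.4332]
ee_rot: [-3.142, 0.0, 0.328]
force: [-1.1, 0.0, -1.6]
width: 0.0199
```

send_rows --motion '[{"offset": [0,0,0],"turn": 0},{"offset": [0,0,0],"turn": 0},{"offset": [0,0,0],"turn": 0},{"offset": [0,0,0],"turn": 0}]'

```text
t: 6.6
eef_pos: [0.5286, 0.1172, 0.4338]
ee_rot: [3.142, -0.0, 0.325]
force: [-0.2, -0.3, -0.4]
width: 0.0198
```

```bash
cat > chk.py <<'E'
from h import *
import pickle,sys
s=get_state(); print({k:np.round(s[k],4).tolist() for k in ("t","eef_pos","ee_rot","width","force")})
d={n:grab_frame(n) for n in("scene","wrist")}
cv2.imwrite("pics/%s.png"%sys.argv[1],cv2.resize(np.hstack([d["scene"]["frame"][150:340,180:400],d["wrist"]["frame"][100:290,130:350]]),(800,345),interpolation=2))
c=np.array([.5278,.1183])
for n in d:
    P=wcloud(d[n]) if n=="wrist" else cloud(d[n]); x,y,z=P[...,0],P[...,1],P[...,2]
    for lo,hi in ((.05,.08),(.11,.118)):
        k=(abs(x-c[0])<.04)&(abs(y-c[1])<.04)&(z>lo)&(z<hi)
        if k.sum()>5: print(n,"brown",lo,k.sum(),cv2.minEnclosingCircle(P[k][:,:2].astype(np.float32)))
    for lo in np.arange(.12,.25,.01):
        k=(abs(x-c[0])<.03)&(abs(y-c[1])<.03)&(z>lo)&(z<lo+.01)
        if k.sum()>3: q=P[k];print(n,round(lo,3),k.sum(),np.round(q.mean(0),4),np.round(np.ptp(q,0),4))
E
python3 chk.py m
```

```text
{'t': 6.6, 'eef_pos': [0.5286, 0.1172, 0.4338], 'ee_rot': [3.1416, -0.0001, 0.3251], 'width': 0.0198, 'force': [-0.2211, -0.3381, -0.4386]}
scene brown 0.05 464 ((0.5242734551429749, 0.12247674912214279), 0.035777363926172256)
scene brown 0.11 61 ((0.5261996984481812, 0.1207435205578804), 0.013748587109148502)
scene 0.14 7 [0.5249 0.1223 0.1472] [0.0064 0.0029 0.005 ]
scene 0.15 14 [0.5247 0.1219 0.1556] [0.0079 0.0033 0.0092]
scene 0.16 7 [0.5237 0.1219 0.1659] [0.0042 0.0035 0.0057]
scene 0.17 13 [0.5235 0.1213 0.1758] [0.0044 0.0068 0.0091]
scene 0.18 11 [0.5241 0.1213 0.1854] [0.0052 0.0059 0.0066]
scene 0.19 12 [0.5243 0.1209 0.1943] [0.0063 0.0055 0.0077]
scene 0.2 8 [0.5242 0.1214 0.2028] [0.0057 0.0042 0.0047]
scene 0.21 26 [0.5237 0.1232 0.2153] [0.0156 0.0103 0.0077]
scene 0.22 4 [0.5241 0.1248 0.2219] [0.0036 0.0018 0.003 ]
wrist brown 0.05 1471 ((0.5287268161773682, 0.11908306181430817), 0.03605468198657036)
wrist brown 0.11 238 ((0.5277814865112305, 0.11866635084152222), 0.013127271085977554)
wrist 0.14 14 [0.5304 0.1189 0.1475] [0.0039 0.0069 0.0051]
wrist 0.15 29 [0.5304 0.1195 0.1554] [0.0046 0.0068 0.0095]
wrist 0.16 30 [0.5303 0.1192 0.1652] [0.0041 0.0065 0.0094]
wrist 0.17 36 [0.5304 0.1189 0.1755] [0.0046 0.0075 0.0092]
wrist 0.18 39 [0.5305 0.1187 0.1851] [0.0044 0.0071 0.0098]
wrist 0.19 40 [0.5307 0.1187 0.1949] [0.0039 0.0066 0.0096]
wrist 0.21 5 [0.5348 0.1198 0.2129] [0.0019 0.0055 0.0009]
wrist 0.23 104 [0.5409 0.1209 0.2379] [0.0171 0.031  0.0051]
wrist 0.24 704 [0.5383 0.1201 0.2442] [0.0166 0.0303 0.0077]
```

View pics/m.png

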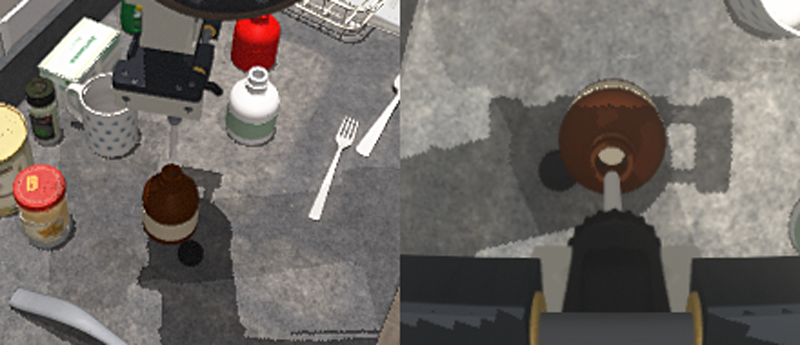

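The tube hangs directly over the brown mouth in both views, at wrist pixel (612,170), with an error of about 1 mm. I'll lower with a 0.8 mm correction.

send_rows --motion '[{"offset": [0.03,-0.07,0.5],"turn": 0},{"offset": [0.03,-0.07,1.5],"turn": 0},{"offset": [0.03,-0.07,2.5],"turn": 0},{"offset": [0.03,-0.07,3.5],"turn": 0},{"offset": [0.03,-0.07,4.5],"turn": 0},{"offset": [0.03,-0.07,5.5],"turn": 0},{"offset": [0.03,-0.07,6.5],"turn": 0},{"offset": [0.03,-0.07,7.5],"turn": 0}]'

```text
t: 7.5
eef_pos: [0.5288, 0.1188, 0.3578]
ee_rot: [3.142, 0.0, 0.326]
force: [-0.0, 0.5, -0.4]
width: 0.0201
```

send_rows --motion '[{"offset": [0,0,0.7],"turn": 0},{"offset": [0,0,1.3],"turn": 0},{"offset": [0,0,1.7],"turn": 0},{"offset": [0,0,2.1],"turn": 0},{"offset": [0,0,2.4],"turn": 0},{"offset": [0,0,2.7],"turn": 0},{"offset": [0,0,2.9],"turn": 0},{"offset": [0,0,3],"turn": 0}]'

```text
t: 8.3
eef_pos: [0.5288, 0.1188, 0.3285]
ee_rot: [3.142, 0.0, 0.326]
force: [0.7, 0.2, -0.8]
width: 0.02
```

```bash
python3 chk.py n
```

```text
{'t': 8.3, 'eef_pos': [0.5288, 0.1188, 0.3285], 'ee_rot': [3.1416, 0.0, 0.3262], 'width': 0.02, 'force': [0.6927, 0.1898, -0.8263]}
scene brown 0.05 431 ((0.5240944027900696, 0.12255614250898361), 0.035877734422683716)
wrist brown 0.05 2389 ((0.5284667015075684, 0.11901777982711792), 0.03619170933961868)
wrist brown 0.11 138 ((0.5331254005432129, 0.1212112158536911), 0.011528721079230309)
wrist 0.13 711 [0.5388 0.1217 0.1378] [0.017  0.0308 0.01  ]
wrist 0.14 97 [0.5373 0.1217 0.1406] [0.0118 0.0249 0.01  ]
wrist 0.15 311 [0.5402 0.1212 0.1561] [0.0169 0.0481 0.0099]
wrist 0.16 788 [0.5382 0.1215 0.1657] [0.0506 0.0486 0.01  ]
wrist 0.17 1725 [0.5315 0.1188 0.1731] [0.0495 0.0396 0.01  ]
wrist 0.18 364 [0.5397 0.1216 0.1852] [0.0134 0.0365 0.01  ]
wrist 0.19 405 [0.5285 0.1178 0.1948] [0.0307 0.0363 0.0099]
wrist 0.2 140 [0.5287 0.1177 0.2052] [0.0259 0.0321 0.0099]
wrist 0.21 191 [0.5369 0.1209 0.2154] [0.0347 0.0373 0.0099]
wrist 0.22 293 [0.5481 0.1292 0.2259] [0.0277 0.0353 0.01  ]
wrist 0.23 2394 [0.5528 0.1366 0.236 ] [0.0191 0.0441 0.01  ]
wrist 0.24 2195 [0.5514 0.1285 0.2445] [0.0152 0.0442 0.01  ]
```

View pics/n.png

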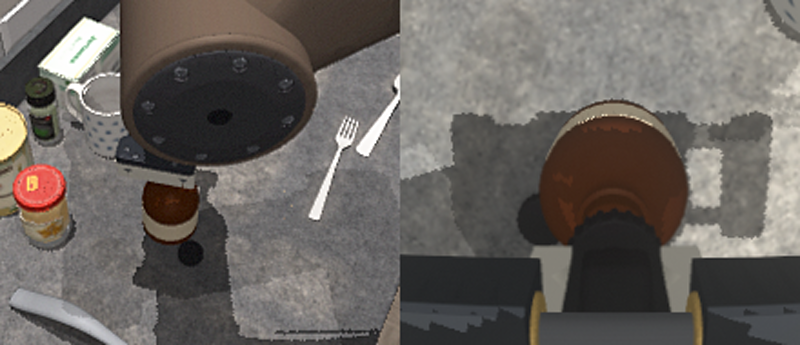

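The collar is about 15 mm above the rim, the tube is in the neck and there is no side force. The bottle has not moved. I'll push gently.

send_rows --motion '[{"offset": [0,0,0.2],"turn": 0},{"offset": [0,0,0.4],"turn": 0},{"offset": [0,0,0.6],"turn": 0},{"offset": [0,0,0.7],"turn": 0},{"offset": [0,0,0.8],"turn": 0}]'

```text
t: 8.9
eef_pos: [0.529, 0.1189, 0.3211]
ee_rot: [3.142, -0.001, 0.327]
force: [-0.9, -0.6, 3.0]
width: 0.0197
```

send_rows --motion '[{"offset": [0,0,0.1],"turn": 0},{"offset": [0,0,0.2],"turn": 0},{"offset": [0,0,0.3],"turn": 0},{"offset": [0,0,0.4],"turn": 0}]'

```text
t: 9.3
eef_pos: [0.5286, 0.1187, 0.3161]
ee_rot: [-3.142, 0.001, 0.326]
force: [0.2, 0.6, -1.6]
width: 0.0198
```

send_rows --motion '[{"offset": [0,0,0.1],"turn": 0},{"offset": [0,0,0.2],"turn": 0},{"offset": [0,0,0.3],"turn": 0},{"offset": [0,0,0.3],"turn": 0}]'

```text
t: 9.7
eef_pos: [0.5287, 0.1188, 0.3136]
ee_rot: [3.142, 0.0, 0.326]
force: [0.4, 0.3, -1.2]
width: 0.0203
```

It snapped past the gasket. I'll press in small steps until the collar makes contact.

send_rows --motion '[{"offset": [0,0,0.05],"turn": 0},{"offset": [0,0,0.05],"turn": 0},{"offset": [0,0,0.05],"turn": 0}]'

```text
t: 10.0
eef_pos: [0.5288, 0.1188, 0.3135]
ee_rot: [-3.142, -0.0, 0.326]
force: [-1.2, 0.7, 2.6]
width: 0.02
```

send_rows --motion '[{"offset": [0,0,0.05],"turn": 0},{"offset": [0,0,0.05],"turn": 0},{"offset": [0,0,0.05],"turn": 0}]'

```text
t: 10.3
eef_pos: [0.5289, 0.1188, 0.3134]
ee_rot: [3.141, -0.001, 0.327]
force: [-3.0, 0.6, 7.1]
width: 0.02
```

The contact is stiff: 7 N at the seated height of 0.3134 against 0.3136 at the start. Next I'll release, rise and close the fingers for priming.

send_rows --motion '[{"offset": [0,0,-0.1],"turn": 0},{"offset": [0,0,-0.1],"turn": 0},{"offset": [0,0,-0.1],"turn": 0},{"offset": [0,0,-0.1],"turn": 0},{"offset": [0,0,-0.1],"turn": 0},{"offset": [0,0,-0.1],"turn": 0}]' --hand 0.1

```text
t: 10.9
eef_pos: [0.5288, 0.1187, 0.3136]
ee_rot: [3.142, 0.0, 0.326]
force: [0.7, -0.3, -0.5]
width: 0.0478
```

send_rows --motion '[{"offset": [0,0,-0.5],"turn": 0},{"offset": [0,0,-1.5],"turn": 0},{"offset": [0,0,-3],"turn": 0},{"offset": [0,0,-4.5],"turn": 0},{"offset": [0,0,-5],"turn": 0},{"offset": [0,0,-5],"turn": 0}]'

```text
t: 11.5
eef_pos: [0.5289, 0.1189, 0.3649]
ee_rot: [-3.141, -0.002, 0.326]
force: [1.0, -0.5, -0.7]
width: 0.048
```

send_rows --motion '[{"offset": [0,0,0],"turn": 0},{"offset": [0,0,0],"turn": 0},{"offset": [0,0,0],"turn": 0},{"offset": [0,0,0],"turn": 0},{"offset": [0,0,0],"turn": 0},{"offset": [0,0,0],"turn": 0},{"offset": [0,0,0],"turn": 0},{"offset": [0,0,0],"turn": 0}]' --hand -1

```text
t: 12.3
eef_pos: [0.5288, 0.1188, 0.3636]
ee_rot: [3.142, 0.0, 0.326]
force: [0.4, 0.2, 0.6]
width: 0.0006
```

```bash
python3 - <<'E'
from h import *
s=get_state(); print({k:np.round(s[k],4).tolist() for k in ("t","eef_pos","ee_rot","width","force")})
g=grab_frame("wrist");cv2.imwrite("pics/r.png",cv2.resize(g["frame"][60:300,90:410],(800,600)))
P=wcloud(g);x,y,z=P[...,0],P[...,1],P[...,2]; near=(abs(x-.52)<.06)&(abs(y-.118)<.05)
for lo,hi in((.05,.08),(.118,.13),(.14,.153),(.153,.166)):
    k=near&(z>lo)&(z<hi)
    if k.sum()>5: print(lo,k.sum(),P[k].mean(0).round(4),np.percentile(P[k][:,2],[5,50,95]).round(4),cv2.minEnclosingCircle(P[k][:,:2].astype(np.float32)),cv2.minAreaRect(P[k][:,:2].astype(np.float32)))
E
```

```text
{'t': 12.3, 'eef_pos': [0.5288, 0.1188, 0.3636], 'ee_rot': [3.1416, 0.0, 0.3262], 'width': 0.0006, 'force': [0.3932, 0.1923, 0.5533]}
0.05 1876 [0.5422 0.1237 0.0729] [0.0589 0.0747 0.0795] ((0.5284366607666016, 0.11896426230669022), 0.03612486273050308) ((0.5311771631240845, 0.12005913257598877), (0.0651136264204979, 0.0714210644364357), 18.266965866088867)
0.118 613 [0.5347 0.1209 0.1237] [0.1199 0.124  0.1253] ((0.5279307961463928, 0.11877100169658661), 0.01713406853377819) ((0.5307310819625854, 0.11981301009654999), (0.028094222769141197, 0.033427029848098755), 18.928524017333984)
0.14 101 [0.5415 0.1238 0.1492] [0.1458 0.1493 0.1525] ((0.5395153164863586, 0.1226164847612381), 0.009911702945828438) ((0.5409259796142578, 0.12305092066526413), (0.0029522182885557413, 0.019623402506113052), 17.116798400878906)
0.153 772 [0.5331 0.1203 0.1577] [0.1554 0.1579 0.1591] ((0.5210912227630615, 0.11632375419139862), 0.023446111008524895) ((0.5205626487731934, 0.11636199802160263), (0.045661646872758865, 0.01971140317618847), 19.1914005279541)
```

View pics/r.png

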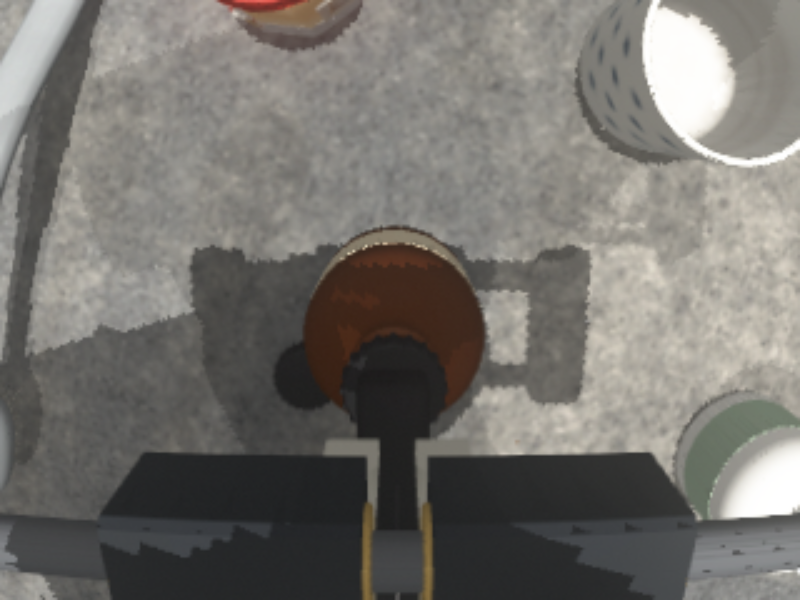

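The pump is seated: collar top at 0.124–0.125, head top at 0.158, bottle unmoved. The closed fingers are over the head. First stroke.

send_rows --motion '[{"offset": [0,0,0.8],"turn": 0},{"offset": [0,0,1.6],"turn": 0},{"offset": [0,0,2.2],"turn": 0},{"offset": [0,0,2.5],"turn": 0},{"offset": [0,0,2.8],"turn": 0},{"offset": [0,0,3.1],"turn": 0},{"offset": [0,0,3.1],"turn": 0}]' --squeeze 30

```text
t: 13.05
eef_pos: [0.5289, 0.1187, 0.3333]
ee_rot: [3.141, -0.0, 0.327]
force: [-2.7, -0.6, 8.4]
width: 0.0005
```

send_rows --motion '[{"offset": [0,0,0.3],"turn": 0},{"offset": [0,0,0.6],"turn": 0},{"offset": [0,0,0.8],"turn": 0},{"offset": [0,0,0.8],"turn": 0}]'

```text
t: 13.45
eef_pos: [0.5289, 0.1187, 0.3257]
ee_rot: [3.141, -0.001, 0.327]
force: [-3.4, -1.0, 10.8]
width: 0.0004
```

send_rows --motion '[{"offset": [0,0,0.1],"turn": 0},{"offset": [0,0,0.2],"turn": 0},{"offset": [0,0,0.2],"turn": 0}]'

```text
t: 13.75
eef_pos: [0.5295, 0.1189, 0.3255]
ee_rot: [3.141, -0.004, 0.328]
force: [-4.9, -2.1, 20.3]
width: 0.0007
```

The head bottomed out: the stop is stiff at 20 N. I'll release well clear and check that it springs back.

send_rows --motion '[{"offset": [0,0,-0.5],"turn": 0},{"offset": [0,0,-1.2],"turn": 0},{"offset": [0,0,-2.2],"turn": 0},{"offset": [0,0,-3.2],"turn": 0},{"offset": [0,0,-4.1],"turn": 0},{"offset": [0,0,-4.1],"turn": 0},{"offset": [0,0,-4.1],"turn": 0}]'

```text
t: 14.45
eef_pos: [0.5287, 0.1188, 0.3636]
ee_rot: [-3.141, -0.0, 0.326]
force: [-0.2, -0.2, -0.4]
width: 0.0005
```

```bash
cat > hd.py <<'E'
from h import *
s=get_state(); print({k:np.round(s[k],4).tolist() for k in ("t","eef_pos","width","force")})
g=grab_frame("wrist")
P=wcloud(g);x,y,z=P[...,0],P[...,1],P[...,2]; near=(abs(x-.52)<.06)&(abs(y-.118)<.05)
for lo,hi in((.05,.08),(.118,.13),(.132,.166)):
    k=near&(z>lo)&(z<hi)
    if k.sum()>5: print(lo,k.sum(),P[k].mean(0).round(4),np.percentile(P[k][:,2],[5,50,95]).round(4),cv2.minEnclosingCircle(P[k][:,:2].astype(np.float32)))
E
python3 hd.py
```

```text
{'t': 14.45, 'eef_pos': [0.5287, 0.1188, 0.3636], 'width': 0.0005, 'force': [-0.1782, -0.2143, -0.3804]}
0.05 1875 [0.5422 0.1236 0.0728] [0.0584 0.0747 0.0794] ((0.5289233326911926, 0.11942213773727417), 0.03611849620938301)
0.118 617 [0.5346 0.1209 0.1237] [0.1201 0.124  0.1252] ((0.5281772017478943, 0.11909035593271255), 0.017436984926462173)
0.132 870 [0.5341 0.1208 0.1568] [0.1486 0.1578 0.1592] ((0.5212878584861755, 0.11641059070825577), 0.023267019540071487)
```

The head is fully back up at 0.158, the same as before. Second stroke.

send_rows --motion '[{"offset": [0,0,1],"turn": 0},{"offset": [0,0,2],"turn": 0},{"offset": [0,0,2.6],"turn": 0},{"offset": [0,0,3],"turn": 0},{"offset": [0,0,3.4],"turn": 0},{"offset": [0,0,3.8],"turn": 0},{"offset": [0,0,4.1],"turn": 0},{"offset": [0,0,4.1],"turn": 0}]'

```text
t: 15.3
eef_pos: [0.5297, 0.1189, 0.3255]
ee_rot: [3.14, -0.004, 0.328]
force: [-7.0, -1.4, 24.7]
width: 0.0006
```

send_rows --motion '[{"offset": [0,0,0],"turn": 0}]'

```text
t: 15.4
eef_pos: [0.5296, 0.1188, 0.3255]
ee_rot: [3.14, -0.003, 0.328]
force: [-6.5, -1.5, 24.3]
width: 0.0007
```

send_rows --motion '[{"offset": [0,0,-0.5],"turn": 0},{"offset": [0,0,-1.5],"turn": 0},{"offset": [0,0,-3],"turn": 0},{"offset": [0,0,-5],"turn": 0},{"offset": [0,0,-8],"turn": 0},{"offset": [0,0,-10],"turn": 0},{"offset": [0,0,-10],"turn": 0},{"offset": [0,0,-10],"turn": 0}]'

```text
t: 16.2
eef_pos: [0.5286, 0.1188, 0.4222]
ee_rot: [-3.141, 0.0, 0.326]
force: [-0.6, -0.5, -1.5]
width: 0.0005
```

```bash
python3 hd.py; python3 - <<'E'
from h import *
import pickle
o=pickle.load(open("f0.pkl","rb"))["top"]
d={n:grab_frame(n) for n in("top","scene","wrist")}
cv2.imwrite("pics/end.png",cv2.resize(np.hstack([d["scene"]["frame"],d["wrist"]["frame"]]),(800,300)))
f0=pickle.load(open("f0.pkl","rb"))["scene"]
for n,a in(("top",o),("scene",f0)):
    D=cv2.absdiff(a["frame"],d[n]["frame"]).max(2)
    for nm,(u,v) in (dict(mug=(405,278),green=(540,222),brush=(258,380),cap=(346,385)) if n=="top" else dict(mug=(372,330),green=(405,210),brush=(380,540),cap=(445,452))).items():
        u,v=int(u*.64),int(v*.64); print(n,nm,D[v-12:v+12,u-12:u+12].mean().round(1))
P=wcloud(d["wrist"]);x,y,z=P[...,0],P[...,1],P[...,2]
for nm,(cx,cy) in dict(old=(.51,-.083),new=(.528,.1188)).items():
    for lo,hi in((.05,.08),(.11,.128)):
        k=(abs(x-cx)<.05)&(abs(y-cy)<.05)&(z>lo)&(z<hi)
        if k.sum()>5: print(nm,lo,cv2.minEnclosingCircle(P[k][:,:2].astype(np.float32)))
E
```

```text
{'t': 16.2, 'eef_pos': [0.5286, 0.1188, 0.4222], 'width': 0.0005, 'force': [-0.57, -0.5393, -1.5244]}
0.05 1350 [0.5405 0.123  0.073 ] [0.0607 0.0747 0.0795] ((0.5284021496772766, 0.11899404227733612), 0.03623027354478836)
0.118 380 [0.5342 0.1205 0.1237] [0.1204 0.124  0.1255] ((0.5279723405838013, 0.11866697669029236), 0.017236879095435143)
0.132 961 [0.5254 0.118  0.1572] [0.1527 0.1577 0.1592] ((0.5129823088645935, 0.11333799362182617), 0.03157475218176842)
top mug 11.1
top green 6.9
top brush 33.0
top cap 40.7
scene mug 28.4
scene green 37.2
scene brush 30.3
scene cap 31.7
old 0.05 ((0.5103431344032288, -0.08162110298871994), 0.03619110956788063)
old 0.11 ((0.509852409362793, -0.08293464034795761), 0.01359484437853098)
new 0.05 ((0.5290790796279907, 0.11904793977737427), 0.036141298711299896)
new 0.11 ((0.5280349850654602, 0.11870016902685165), 0.017165547236800194)
```

View pics/end.png

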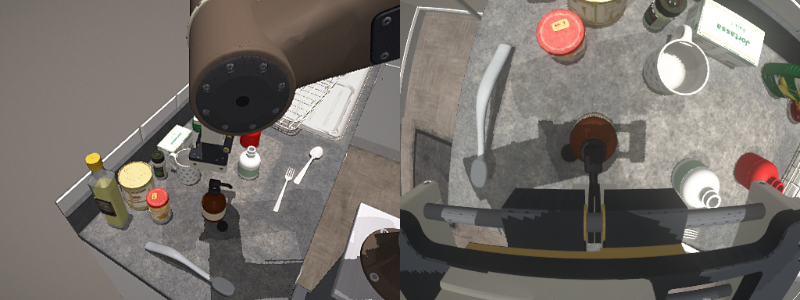

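The final view shows the pump seated in the brown bottle with its head up at 0.158, both bottles upright, and the cap, mug, brush and green bottle where they were. The arm is clear of everything.

```bash
python3 -c "from station import *; print(job_done())"
```

```text
the job is handed in; nothing more can be done
None
```

I moved the pump from the white bottle to the brown one, snapped it home and primed it with two full strokes. The job was handed in at about 16 s; no verdict is reported.

- **Seating:** The resistance rose to about 3 N, then dropped as the bung passed the gasket. After that there was a firm stop at the seated height (7 N). The collar top measured 0.124–0.125 m.
- **Priming:** Each stroke travelled about 12 mm and ended on a hard stop, at 20 N and then 24 N. The head was back at 0.158 m after each one.
- **Bottles:** Both stand upright, within about 2 mm of where they began.
- **Other objects:** The mug, brush, cap and green bottle look unmoved in the final pictures, but I did not measure their positions. The pixel comparison I ran to check this was inconclusive: it showed differences in all four, which I put down to the arm's shadow and the arm blocking the view.
- **Camera disagreement:** The scene and top cameras differed by about 4 mm in absolute position. They agreed on the distance between the bottles, so I worked from that and from the wrist camera.

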